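Square the serving tray into the cart's corner rail and load it

TASK

Set up the serving tray on the prep cart: push it square and flush into the corner of the dark steel rail, with its narrow compartment on the far side as it is now, so that no gap shows along either bar, and have the honey dipper lying flat in the narrow compartment and the ramekin standing upright in the wide one. Set the ramekin down without dropping it, never tip it over, and leave the canister and the squeeze bottle where they are.

Things in the scene. Friction and masses are not known exactly. Their poses are not given: they have to be found in the camera images.
- rail: L-shaped corner rail of dark steel bar fixed to the cart, bars 8 mm thick, 22 mm high. Origin: its inner corner, at cart-top level. The far bar's inner face is the plane x = 0 of this frame, 200 mm long from the corner towards -y; the left bar's inner face is the plane y = 0, 190 mm long towards -x. The tray belongs at -x, -y of the corner, its axes parallel to the rail's.
- tray: Loose square-sided bamboo tray, 160 mm along its x, 180 mm along y, about 0.5 kg, slides at a few N. Origin: centre of its underside. Walls and divider 4 mm thick, tops 18 mm above the cart; floor 3 mm thick. The divider runs along y, centred at x = +18 mm; narrow compartment beyond it (+x), wide one on the near side (-x). Starts clear of both bars, turned up to 0.3 rad from the rail.
- tray_narrow (a point): centre of the narrow compartment's floor (tray x = +48 mm, z = 3 mm); 56 mm along tray x by 172 mm along y inside; for the dipper
- tray_wide (a point): centre of the wide compartment's floor (tray x = -30 mm, z = 3 mm); 92 mm along tray x by 172 mm along y inside; for the ramekin
- tray_corner (a point): the tray's far left bottom outer corner (tray x = +80, y = +90 mm), the one that belongs in the rail's corner
- tray_far_right (a point): the tray's far right bottom outer corner (tray x = +80, y = -90 mm), belongs against the far bar
- tray_near_left (a point): the tray's near left bottom outer corner (tray x = -80, y = +90 mm), belongs against the left bar
- ramekin: Small open white ceramic ramekin, 64 mm outer diameter, 45 mm high, wall 4 mm, straight sided, about 0.14 kg, standing on the cart. Origin: centre of its underside, z up.
- dipper: Wooden honey dipper, lying on the cart along its own x, 147 mm long over all (x from -77 to +70 mm), about 30 g. Grooved head 26 mm thick with eight flats (so it does not roll), from x = +34 to +70 mm; handle a 9 mm round rod; end ball 14 mm. Origin: on the cart surface below the axis.
- dipper_grip (a point): point on the dipper's handle axis, at x = +12 mm, 11.5 mm above the cart, a good place to pinch across; the handle is bare from x = -60 to +34 mm
- dipper_head (a point): centre of the dipper's head (x = +52 mm, z = 13 mm)
- dipper_tail (a point): centre of the ball at the handle's end (x = -70 mm, z = 7 mm)
- canister: Closed aluminium canister, 94 mm diameter, 134 mm high, left of the rail; a bystander. Origin: centre of its underside.
- squeeze_bottle: White plastic squeeze bottle, 58 mm diameter, 189 mm high, left of the rail; a bystander. Origin: centre of its underside.
Things that resemble listed ones, but are neither listed nor needed, are in the scene too. Of the things that look like the ramekin, take the one that is nearest to the robot's base at the start.

How it is judged:
By the outcome, as a careful person would: the job done as asked, in the order asked, and still so for the second after the job is handed in, with the robot touching nothing.
It also fails if it takes over 72 s, if anything falls off the work surface, if the arm or the gripper's body presses on something with over 40 N, if the wrist force passes 120 N, or if a joint passes its speed limit or range.

ROBOT

A 7-joint arm with a two-finger parallel gripper is mounted at the origin on the work surface. World frame = base frame: x ahead of the robot, y to its left, z up, the work surface at z = 0. Lengths are in m, angles in rad, forces in N, time in s.
With the tool pointing down it reaches from about 0.4 to 0.85 m from the base axis. Payload 4.5 kg.
Tool frame: the origin (TCP) lies at the very end of the fingers, on their centre line; the grasp point (between the pads) lies 19 mm behind it; z points along the fingers, y is the line along which they close (so a half turn about z gives the same grasp; the last joint's range is limited). The gripper opens to 88 mm and grips with 3 to 60 N. Pads are 18 mm wide; open, the fingers measure 123 mm over their backs; the gripper's body (75 mm by 187 mm) begins 45 mm behind the grasp point.
Start: joints at [-1.286, 0.689, -0.195, 1.565, 0.157, 0.902, -0.215], TCP at [0.155, 0.605, 0.239] pointing down, gripper open.
Joint ranges: [-3.01, 3.01], [-0.46, 2.08], [-1.47, 1.51], [0.13, 2.56], [-1, 4.14], [0.04, 2.09], [-2.66, 2.66]. Speed limits (rad/s): [2.57, 2.57, 3.14, 3.14, 3.14, 3.14, 3.14].

INTERFACE

Orientations are given as a unit quaternion [x, y, z, w].
In Python, from plant import r gives the robot as it stands. The module is installed in compiled form; this text tells all that it offers.
- The arm moves only by the shell command python3 -m pendant 'ROWS' [FORCE]. ROWS is JSON, one flat list of numbers, 7 for each row, row after row: the opening, from 0 (shut) to 1 (fully open), then the shift along the tool's x, y, z scaled (see below), then the turn, a rotation vector about the tool's x, y, z scaled (see below). A call has 1 to 12 rows; each row is the pose to reach, as a shift and turn from the pose commanded when the call began, along the tool's axes at that moment; what a row does not reach only later rows make up. The controller multiplies each number of a shift by 0.15 m and each number of a turn by pi/2 rad. A row lasts 1/10 s, in which the tool goes at most 50 mm and 8.59 degrees, less where a joint would pass 70% of its speed; a pose out of reach is approached as far as the arm can. A call with a number of a shift or a turn outside -1 to 1 is refused whole. A call with a gripper value outside its range is refused whole. The fingers move at their own pace and stop on an object; FORCE is the grip in N (left out, the last holds). Time passes only in rows, so rows that repeat a pose let the fingers close. It gives the time, the measured TCP pose, the force, the opening and the grip force at its end, in the units of the state.
- r.get_state(): the state, without advancing time (a new reading comes with each control period).
- r.snapshot(name): name is "scene" or "top"; returns a dict with "img" (480x640x3 uint8, red, green, blue), "mtx" (3x3 intrinsics, pixels), "cam_to_world" (4x4, takes a point from camera to world coordinates). Camera axes: x right, y up, looking along -z (the intrinsics and any distortion apply to the point x, -y, -z); pixel columns grow to the right and rows downward; lengths in m; the calibration is good to about 2 mm. A picture is of the moment at which its call begins. There is no depth.
- r.finish_job(): hands the job in; it is judged then, once.
The state is a dict: "clock": time; "q": joint angles; "qd": joint speeds; "joint_torque": joint torques, N m; "tool_pos": TCP position; "eef_rot": TCP orientation; "contact_force": force on the tool from outside, world axes, zero at the start; "moment": the same for the moment, N m; "opening": opening from 0.0 (shut) to 1.0 (fully open); "finger_force": force on a finger pad.
Only numpy, scipy, OpenCV 4.12 (cv2) and the standard library are available. Lean on these libraries where they do the work, as an engineer would, in place of code of your own. Each camera call takes 0.05 s, during which the arm holds its last target. There are 200 camera calls.

## Working session

There is one attempt and no reset: what is moved stays moved. The work goes in short steps, Python scripts to look and compute and a shell command to move; the robot and the scene stay as the last step left them, time stands still between calls to the robot, and variables do not carry over. Pictures are saved under pics/ and viewed, at most 10 in all, crops included, and the job is handed in when it is done.

```bash
mkdir -p pics
python3 - <<'E'
from plant import r
import cv2,numpy as np
for n in("scene","top"):
    s=r.snapshot(n);cv2.imwrite(f"pics/{n}0.png",s["img"][:,:,::-1]);np.savez(f"{n}0.npz",**s)
    print(n,s["mtx"].round(1).tolist(),s["cam_to_world"].round(3).tolist(),list(s))
st=r.get_state();print({k:np.round(v,3).tolist() for k,v in st.items()})
E
```

```text
scene [[485.6, 0.0, 328.4], [0.0, 485.6, 235.4], [0.0, 0.0, 1.0]] [[0.626, -0.379, 0.681, 1.444], [0.779, 0.331, -0.532, -0.67], [-0.023, 0.864, 0.503, 0.718], [0.0, 0.0, 0.0, 1.0]] ['img', 'mtx', 'cam_to_world']
top [[578.8, 0.0, 317.7], [0.0, 578.8, 237.6], [0.0, 0.0, 1.0]] [[-0.021, 0.985, -0.17, 0.346], [-1.0, -0.021, -0.001, 0.028], [-0.005, 0.17, 0.985, 1.359], [0.0, 0.0, 0.0, 1.0]] ['img', 'mtx', 'cam_to_world']
{'clock': 0.1, 'q': [-1.286, 0.69, -0.195, 1.566, 0.157, 0.903, -0.215], 'qd': [0.003, -0.002, -0.001, -0.001, 0.001, -0.001, -0.0], 'joint_torque': [-0.003, -52.849, -1.272, -15.384, -0.053, 0.002, 0.0], 'tool_pos': [0.155, 0.605, 0.238], 'eef_rot': [0.125, 0.992, -0.001, -0.0], 'contact_force': [1.64, 0.182, -0.143], 'moment': [0.031, 0.0, -0.001], 'finger_force': 0.0, 'opening': 1.003}
```

View pics/scene0.png

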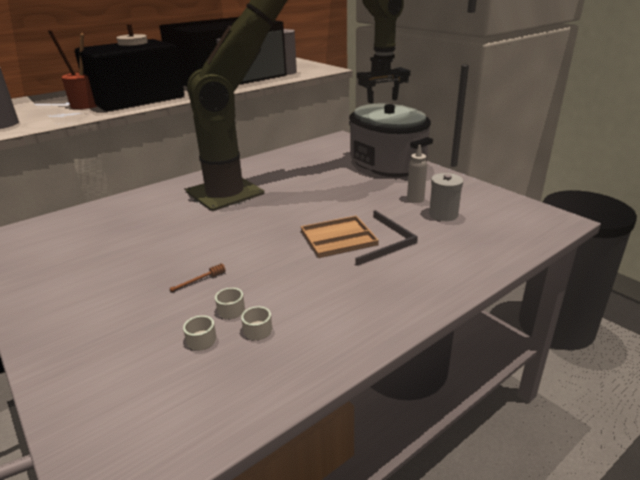

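View pics/top0.png

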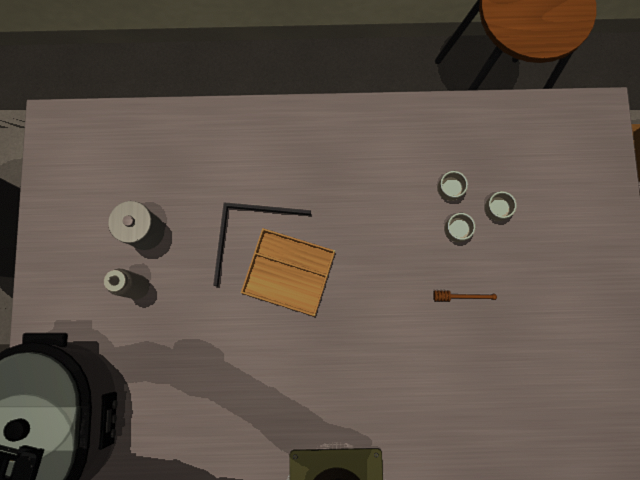

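The scene view shows the dipper at (198,278), ramekins at (230,303), (200,333) and (257,323), the tray at (340,236) and the rail corner near (415,240). In the top view the rail corner is near (228,208), the tray centre near (289,273), the dipper runs (434..496,296), and the ramekin nearest the base is at (461,228).

```bash
cat > h.py <<'E'
import cv2,numpy as np
def ray(s,p):
    M=s["cam_to_world"];u=np.linalg.inv(s["mtx"])@[p[0],p[1],1]
    d=M[:3,:3]@[u[0],-u[1],-u[2]];return M[:3,3],d/np.linalg.norm(d)
def plane(s,p,z):
    o,d=ray(s,p);return o+d*(z-o[2])/d[2]
def tri(s1,p1,s2,p2):
    o1,d1=ray(s1,p1);o2,d2=ray(s2,p2)
    A=np.c_[d1,-d2];t=np.linalg.lstsq(A,o2-o1,rcond=None)[0]
    a,b=o1+t[0]*d1,o2+t[1]*d2;return (a+b)/2,np.linalg.norm(a-b)
def mask(img,roi,f):
    h=cv2.cvtColor(img,cv2.COLOR_RGB2HSV).astype(int);m=np.zeros(img.shape[:2],np.uint8)
    x0,y0,x1,y1=roi;m[y0:y1,x0:x1]=(f(h)[y0:y1,x0:x1])*255;return m
orange=lambda h:(h[...,1]>110)&(h[...,2]>60)&(h[...,0]<25)
dark=lambda h:(h[...,2]<62)
def big(m): return max(cv2.findContours(m,cv2.RETR_EXTERNAL,cv2.CHAIN_APPROX_NONE)[0],key=cv2.contourArea)
def quad(c):
    # fit 4 lines through contour sides split at minAreaRect-like corners
    hull=cv2.convexHull(c);e=.02*cv2.arcLength(hull,True)
    while True:
        q=cv2.approxPolyDP(hull,e,True)[:,0]
        if len(q)<=4:break
        e*=1.1
    L=[];P=c[:,0].astype(float)
    for i in range(4):
        a,b=q[i].astype(float),q[(i+1)%4].astype(float);u=(b-a)/np.linalg.norm(b-a);w=P-a
        t=w@u/np.linalg.norm(b-a);n=abs(w[:,0]*u[1]-w[:,1]*u[0])
        vx,vy,x,y=cv2.fitLine(P[(t>.1)&(t<.9)&(n<3)].astype(np.float32),cv2.DIST_HUBER,0,.01,.01).ravel()
        L.append(np.cross([x,y,1],[x+vx,y+vy,1]))
    o=[]
    for i in range(4):
        k=np.cross(L[i-1],L[i]);o.append(k[:2]/k[2])
    return np.array(o)
E
python3 - <<'E'
from h import *
T=dict(np.load("top0.npz"));S=dict(np.load("scene0.npz"))
ct=big(mask(T["img"],(225,215,350,330),orange));cs=big(mask(S["img"],(290,205,385,260),orange))
qt=quad(ct);qs=quad(cs);print("tray top px",qt.round(1).tolist(),"scene px",qs.round(1).tolist())
for p in qt:
    best=min((tri(T,p,S,q) for q in qs),key=lambda k:k[1]+abs(k[0][2]-.018));print(" tri",best[0].round(4),round(best[1],4),"plane18",plane(T,p,.018).round(4))
# dipper
for nm,s,roi in(("T",T,(420,280,510,312)),("S",S,(160,258,235,300))):
    c=big(mask(s["img"],roi,orange));m=np.zeros((480,640),np.uint8);cv2.drawContours(m,[c],-1,255,-1)
    ys,xs=np.nonzero(m);P=np.c_[xs,ys].astype(float);vx,vy,x,y=cv2.fitLine(P.astype(np.float32),cv2.DIST_L2,0,.01,.01).ravel()
    t=(P-[x,y])@[vx,vy];n=(P-[x,y])@[-vy,vx]
    for lo in np.arange(np.floor(t.min()),t.max(),6):
        k=(t>=lo)&(t<lo+6);print(nm,P[k].mean(0).round(1),"w",np.ptp(n[k]).round(1) if k.any() else 0)
    e=[P[t<t.min()+2].mean(0),P[t>t.max()-2].mean(0)];print(nm,"ends",np.round(e,1).tolist())
# ramekins
for s,roi in((T,(430,160,525,250)),(S,(175,280,280,355))):
    m=mask(s["img"],roi,lambda h:(h[...,1]<70)&(h[...,0]>30)&(h[...,0]<100)&(h[...,2]>90))
    for c in cv2.findContours(m,cv2.RETR_EXTERNAL,cv2.CHAIN_APPROX_NONE)[0]:
        if cv2.contourArea(c)>50: print("ram",cv2.boundingRect(c),np.round(cv2.fitEllipse(c)[0],1),np.round(cv2.fitEllipse(c)[1],1))
# sample
print(S["img"][303,225:240:3].tolist(),T["img"][228,446:476:3].tolist(), T["img"][209,250:251].tolist(),T["img"][230:250:3,222].tolist())
# rail inner edges in top
m=mask(T["img"],(205,195,320,292),dark);c=big(m);q=cv2.approxPolyDP(c,2.5,True)[:,0];print(q.tolist())
E
```

```text
tray top px [[262.0, 228.0], [334.5, 250.6], [314.4, 315.8], [240.5, 292.4]] scene px [[379.2, 242.2], [318.6, 255.3], [300.3, 227.5], [355.9, 216.3]]
 tri [0.6066 0.1631 0.0086] 0.0049 plane18 [0.6032 0.1603 0.018 ]
 tri [ 0.5483 -0.0078  0.0083] 0.0042 plane18 [ 0.5457 -0.0092  0.018 ]
 tri [0.3962 0.0422 0.0124] 0.0028 plane18 [0.3952 0.0409 0.018 ]
 tri [0.4537 0.2126 0.0132] 0.0028 plane18 [0.4525 0.2108 0.018 ]
T [437.5 295. ] w 8.1
T [443.7 295.2] w 9.0
T [449.2 295.3] w 9.0
T [455.5 295.5] w 3.1
T [461.5 295.5] w 3.1
T [467.3 295.8] w 3.0
T [473.5 296. ] w 2.1
T [479.5 296. ] w 2.1
T [485.5 296. ] w 2.1
T [491.8 296.3] w 5.0
T [495.4 296.2] w 4.0
T ends [[435.5, 295.0], [495.2, 296.6]]
S [172.5 288.6] w 4.1
S [177.8 286.4] w 2.6
S [183.2 284.1] w 2.6
S [188.8 281.5] w 2.5
S [194.2 279.2] w 2.5
S [199.6 276.6] w 1.9
S [205.2 274.3] w 2.1
S [211.1 271.5] w 7.1
S [216.3 269.6] w 7.5
S [220.9 267.4] w 7.1
S ends [[171.1, 289.0], [222.2, 266.8]]
ram (448, 213, 27, 27) [460.8 226.1] [24.7 25.3]
ram (489, 192, 27, 26) [502.1 204.4] [25.  26.7]
ram (441, 171, 27, 26) [453.7 183.6] [25.  26.2]
[[161, 153, 133], [181, 173, 151], [183, 178, 156], [143, 137, 120], [112, 100, 86]] [[52, 47, 36], [163, 170, 150], [158, 166, 146], [157, 165, 147], [157, 165, 146], [157, 165, 146], [157, 166, 147], [161, 170, 151], [57, 52, 42], [99, 97, 82]] [[9, 9, 8]] [[46, 44, 43], [47, 44, 44], [39, 37, 36], [25, 24, 24], [17, 16, 16], [10, 10, 8], [10, 9, 8]]
[[214, 285], [219, 287], [229, 209], [309, 216], [310, 211], [224, 203]]
```

```bash
python3 -c "
import numpy as np,cv2
T=np.load('top0.npz')['img'];S=np.load('scene0.npz')['img']
a=cv2.resize(T[195:325,205:345],None,fx=4,fy=4,interpolation=cv2.INTER_CUBIC)[:520,:560]
b=cv2.resize(S[280:355,175:235],(240,300));
cv2.imwrite('pics/c1.png',cv2.hconcat([a,cv2.copyMakeBorder(b,0,220,0,0,0)])[:,:,::-1])"
```

```text
(no output)
```

View pics/c1.png

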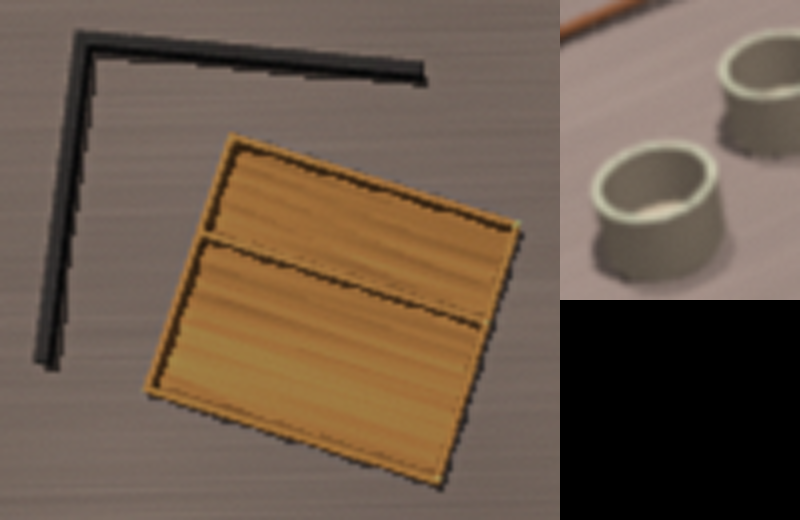

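The crop shows the rail's bar tops dark grey with their inner sides in black shadow, the inner corner at about (229,209) in the full image. The tray outline and its divider are clear, and the ramekin rims stand out.

```bash
cat >> h.py <<'E'
def sub(img,pts,d,half=4):
    # subpixel: strongest brightness drop along d at each point (grey profile, parabola peak)
    g=cv2.GaussianBlur(cv2.cvtColor(img,cv2.COLOR_RGB2GRAY).astype(np.float32),(0,0),.7);o=[]
    t=np.arange(-half,half+.01,.25)
    for p in pts:
        X=(p[0]+t*d[0]).astype(np.float32)[None];Y=(p[1]+t*d[1]).astype(np.float32)[None]
        v=cv2.remap(g,X,Y,cv2.INTER_LINEAR)[0];k=np.argmin(np.gradient(v));o.append([X[0,k],Y[0,k]])
    return np.array(o)
def rail(T):
    a=sub(T["img"],[(224+(310-224)*f,203+(211-203)*f) for f in np.linspace(.1,.9,30)],(-.09,1))
    b=sub(T["img"],[(224+(214-224)*f,203+(285-203)*f) for f in np.linspace(.1,.9,30)],(1,.12))
    L=[]
    for e in(a,b):
        W=np.array([plane(T,p,.022)[:2] for p in e],np.float32)
        vx,vy,x,y=cv2.fitLine(W,cv2.DIST_HUBER,0,.001,.001).ravel();L.append((np.array([x,y]),np.array([vx,vy])))
    return L
def toolrows(st,pos,alpha=None):
    from scipy.spatial.transform import Rotation as R
    r=R.from_quat(st["eef_rot"]);d=r.inv().apply(np.array(pos)-st["tool_pos"])
    y=r.as_matrix()[:,1];a=np.arctan2(y[1],y[0])
    t=0 if alpha is None else -((alpha-a+np.pi/2)%np.pi-np.pi/2)
    return "shift",(d/.15).round(3).tolist(),"turnz",round(t/(np.pi/2),3),"alpha",round(a,3)
E
python3 - <<'E'
from h import *
from plant import r
T=dict(np.load("top0.npz"));S=dict(np.load("scene0.npz"))
(pa,ua),(pb,ub)=rail(T)
ang=lambda u:np.arctan2(u[1],u[0])
print("far bar dir",ang(ua),"left bar dir",ang(ub))
ya=ang(ua);ya=(ya-np.pi/2+np.pi/2)%np.pi-np.pi/2;yb=(ang(ub)+np.pi/2)%np.pi-np.pi/2
yaw=(ya+yb)/2;print("yaws",ya,yb)
t=np.linalg.solve(np.c_[ua,-ub],pb-pa);oc=pa+t[0]*ua
ex=np.array([np.cos(yaw),np.sin(yaw)]);ey=np.array([-ex[1],ex[0]])
c=oc-.008*ex-.008*ey;print("inner corner",c,"tray target centre",c-.08*ex-.09*ey,"wide",c-.11*ex-.09*ey,"narrow",c-.032*ex-.09*ey)
# ramekin rim in both
P=[]
for s,roi in((T,(445,210,478,245)),(S,(213,286,247,318))):
    g=cv2.cvtColor(s["img"],cv2.COLOR_RGB2HSV)[...,2]
    for th in(140,155,165):
        m=np.zeros((480,640),np.uint8);x0,y0,x1,y1=roi;m[y0:y1,x0:x1]=(g[y0:y1,x0:x1]>th)*255
        k=big(m);e=cv2.fitEllipse(cv2.convexHull(k)) ;print(th,cv2.boundingRect(k),np.round(e[0],1),np.round(e[1],1))
for p in((460.8,226.1),(461,227)):print(plane(T,p,.045))
# dipper
for a,b in(((443.5,295.2),(216,269.5)),((493,296.3),(173.5,288.2)),((470,295.9),(197,278))):
    X,e=tri(T,a,S,b);print("dip",X.round(4),round(e,4))
print("head13",plane(T,(443.5,295.2),.013),"ends",plane(T,(434,295),.013),plane(T,(497,296.6),.007))
for p,z in(((128,220),.134),((115,280),.189)):print("bystander",plane(T,p,z))
E
```

```text
far bar dir 1.459628 left bar dir -0.11404888
yaws -0.111168385 -0.11404884
inner corner [0.6582392  0.24474813] tray target centre [0.56863254 0.1643078 ] wide [0.53882253 0.16767895] narrow [0.6163285  0.15891401]
140 (448, 213, 27, 26) [461.1 225.6] [26.  26.9]
155 (448, 220, 22, 19) [459.2 229.3] [17.7 23. ]
165 (449, 221, 19, 18) [458.6 229.2] [17.2 18.6]
140 (213, 286, 34, 32) [228.8 300.1] [38.7 53.5]
155 (213, 286, 34, 32) [229.8 298.1] [38.2 48. ]
165 (214, 287, 30, 17) [228.3 294.7] [16.5 29.9]
[ 0.59241351 -0.30131337  0.045     ]
[ 0.5902912  -0.30164147  0.045     ]
dip [ 0.437  -0.2571  0.0155] 0.0031
dip [ 0.4325 -0.3729  0.0088] 0.0037
dip [ 0.4359 -0.3146  0.0147] 0.0112
head13 [ 0.43644207 -0.25907324  0.013     ] ends [ 0.43737081 -0.23711191  0.013     ] [ 0.43096115 -0.38442475  0.007     ]
bystander [0.60480935 0.43855913 0.134     ]
bystander [0.46951007 0.44221058 0.189     ]
```

```bash
python3 -m pendant '[1,0,0,-0.2,0,0,0, 1,-0.3,-0.3,-0.2,0,0,0, 1,-0.6,-0.6,-0.2,0,0,0, 1,-0.9,-0.9,-0.2,0,0,0, 1,-0.9,-0.9,-0.2,0,0,0]'
python3 -m pendant '[1,-0.3,-0.3,0,0,0,0, 1,-0.6,-0.6,0,0,0,0, 1,-0.9,-0.9,0.2,0,0,0, 1,-0.9,-0.9,0.2,0,0,0]'
python3 -m pendant '[1,-0.2,-0.2,0,0,0,-0.095, 1,-0.4,-0.4,0,0,0,-0.19, 1,-0.7,-0.8,0,0,0,-0.285, 1,-0.74,-0.85,0,0,0,-0.38, 1,-0.74,-0.85,0,0,0,-0.475, 1,-0.74,-0.85,0,0,0,-0.57, 1,-0.74,-0.85,0,0,0,-0.665, 1,-0.74,-0.85,0.2,0,0,-0.76, 1,-0.74,-0.85,0.4,0,0,-0.855, 1,-0.74,-0.85,0.4,0,0,-0.953, 1,-0.74,-0.85,0.4,0,0,-0.953, 1,-0.74,-0.85,0.4,0,0,-0.953]'
python3 - <<'E'
from h import *
from plant import r
st=r.get_state();print(st["clock"],st["q"],toolrows(st,[.4253,.1256,.007],-.325))
E
```

```text
clock: 0.6
tool_pos: [0.2537, 0.4381, 0.2685]
eef_rot: [0.126, 0.992, -0.001, 0.0]
contact_force: [0.1, 0.4, 0.7]
opening: 1.0
finger_force: 0.0
clock: 1.0
tool_pos: [0.3506, 0.2748, 0.2385]
eef_rot: [0.125, 0.992, 0.0, 0.0]
contact_force: [0.4, -0.5, 0.8]
opening: 1.003
finger_force: 0.0
clock: 2.2
tool_pos: [0.4256, 0.126, 0.1788]
eef_rot: [-0.582, 0.813, 0.0, 0.0]
contact_force: [-0.4, -0.0, 0.3]
opening: 1.002
finger_force: 0.0
2.2 [-0.0136438   0.61993515 -0.59020051  2.14321411  0.65254346  0.56068621
  1.72630983] ('shift', [0.004, 0.001, 1.145], 'turnz', np.float64(-0.002), 'alpha', np.float64(2.813))
```

```bash
python3 -m pendant '[1,0,0,0.3,0,0,0, 0.6,0,0,0.6,0,0,0, 0.5,0,0,0.8,0,0,0, 0.5,0,0,0.95,0,0,0, 0.5,0,0,0.95,0,0,0]'
python3 -m pendant '[0.4,0,0,0.1,0,0,0, 0.4,0,0,0.19,0,0,0, 0.4,0,0,0.195,0,0,0]'
python3 -m pendant '[0,0,0,0,0,0,0, 0,0,0,0,0,0,0, 0,0,0,0,0,0,0, 0,0,0,0,0,0,0, 0,0,0,0,0,0,0]' 30
python3 - <<'E'
from h import *
from plant import r
st=r.get_state();print(toolrows(st,[.4867,.1696,.009],-.1126))
s=r.snapshot("scene");cv2.imwrite("pics/p1.png",cv2.resize(s["img"][170:290,270:430],None,fx=4,fy=4,interpolation=cv2.INTER_CUBIC)[:,:,::-1])
E
```

```text
clock: 2.7
tool_pos: [0.4252, 0.1259, 0.0348]
eef_rot: [-0.584, 0.812, -0.001, -0.001]
contact_force: [-0.8, 0.2, 0.3]
opening: 0.663
finger_force: 0.0
clock: 3.0
tool_pos: [0.4275, 0.1266, 0.0084]
eef_rot: [-0.583, 0.812, -0.001, 0.003]
contact_force: [-0.3, -1.2, -0.4]
opening: 0.405
finger_force: 0.0
clock: 3.5
tool_pos: [0.4273, 0.1255, 0.0078]
eef_rot: [-0.583, 0.812, -0.002, 0.001]
contact_force: [3.0, -1.2, 6.5]
opening: 0.042
finger_force: 30.0
('shift', [-0.405, -0.281, -0.007], 'turnz', np.float64(-0.135), 'alpha', np.float64(2.816))
```

View pics/p1.png

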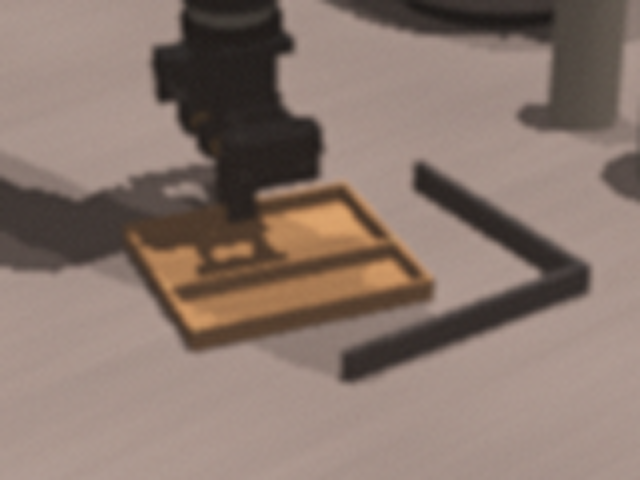

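The gripper (crop 240,200) has the near wall pinched, opening 3.7 mm. Next I carry the tray towards the corner.

```bash
python3 -m pendant '[0,-0.05,-0.035,0,0,0,-0.017, 0,-0.1,-0.07,0,0,0,-0.034, 0,-0.15,-0.105,0,0,0,-0.05, 0,-0.2,-0.14,0,0,0,-0.068, 0,-0.25,-0.175,0,0,0,-0.085, 0,-0.3,-0.21,0,0,0,-0.1, 0,-0.35,-0.245,0,0,0,-0.118, 0,-0.4,-0.28,0,0,0,-0.135, 0,-0.4,-0.28,0,0,0,-0.135]'
python3 - <<'E'
from h import *
from plant import r
st=r.get_state();print(st["tool_pos"],toolrows(st,[.4867,.1696,.008],-.1126))
T=r.snapshot("top");np.savez("top1.npz",**T)
print(np.array([plane(T,p,.018)[:2] for p in quad(big(mask(T["img"],(215,195,350,330),orange)))]).round(4).tolist())
cv2.imwrite("pics/t1.png",cv2.resize(T["img"][195:325,205:345],None,fx=4,fy=4,interpolation=cv2.INTER_CUBIC)[:,:,::-1])
E
```

```text
clock: 4.45
tool_pos: [0.4765, 0.1626, 0.0074]
eef_rot: [-0.665, 0.747, -0.001, -0.009]
contact_force: [-15.6, -9.0, 24.1]
opening: 0.068
finger_force: 29.8
[0.47652051 0.16258162 0.0073722 ] ('shift', [-0.054, -0.062, -0.006], 'turnz', np.float64(-0.002), 'alpha', np.float64(3.027))
[[0.6357, 0.1971], [0.6554, 0.1948], [0.6388, 0.1596], [0.6401, 0.1546]]
```

View pics/t1.png

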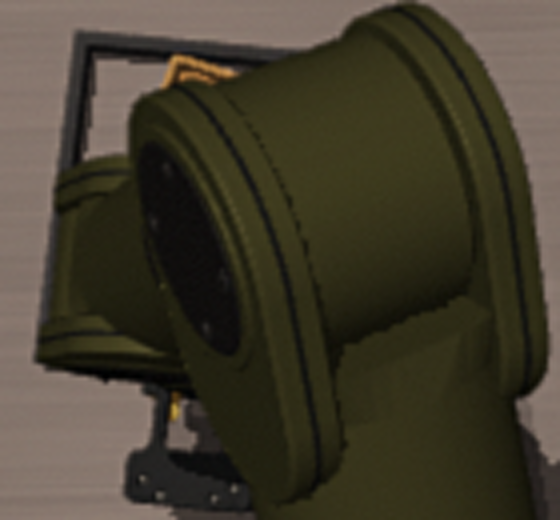

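The arm hides most of the tray, but its far left corner (about (248,209)) looks like it is already against the far bar and still turned, so the wall slipped in the grip. I'll let go, lift and look.

```bash
python3 -m pendant '[0.4,0,0,0,0,0,0, 0.4,0,0,0,0,0,0, 0.4,0,0,-0.2,0,0,0, 0.4,0,0.3,-0.5,0,0,0, 0.4,0.5,0.6,-0.7,0,0,0, 0.4,0.5,0.9,-0.7,0,0,0, 0.4,0.5,0.9,-0.7,0,0,0]'
python3 - <<'E'
from h import *
from plant import r
T=r.snapshot("top");S=r.snapshot("scene")
a=cv2.resize(T["img"][195:325,205:345],(560,520),interpolation=cv2.INTER_CUBIC)[:400];b=cv2.resize(S["img"][190:270,290:430],(560,320))
cv2.imwrite("pics/t2.png",cv2.resize(cv2.vconcat([a,b[:200]]),None,fx=1,fy=1)[:,:,::-1])
print(np.array([plane(T,p,.018)[:2] for p in quad(big(mask(T["img"],(215,195,350,330),orange)))]).round(4).tolist())
print(quad(big(mask(S["img"],(290,195,430,270),orange))).round(1).tolist())
print([plane(S,p,.018)[:2].round(4).tolist() for p in quad(big(mask(S["img"],(290,195,430,270),orange)))])
E
```

```text
clock: 5.2
tool_pos: [0.3463, 0.1106, 0.1115]
eef_rot: [-0.666, 0.746, -0.001, 0.001]
contact_force: [2.1, -0.0, -0.5]
opening: 0.401
finger_force: 0.0
[[0.6509, 0.1928], [0.5908, 0.0237], [0.442, 0.0779], [0.5015, 0.2474]]
[[396.4, 241.8], [339.0, 258.8], [320.1, 229.0], [376.3, 218.5]]
[[0.6485, 0.192], [0.6103, 0.0156], [0.4506, 0.0766], [0.512, 0.2452]]
```

View pics/t2.png

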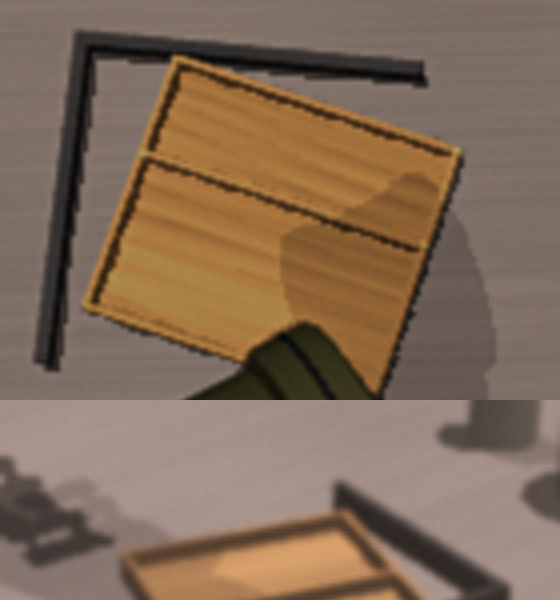

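Far left corner touches the far bar (crop 175,55), tray yaw −0.34. I'll use the open fingers as a square two-point pusher on the right wall, aligned with the rail.

```bash
cat >> h.py <<'E'
C=np.array([.6582,.2447]);YAW=-.1126;EX=np.array([np.cos(YAW),np.sin(YAW)]);EY=np.array([-EX[1],EX[0]])
def W(x,y,z): return [*(C+x*EX+y*EY),z]
def rp(p): d=np.array(p)[:2]-C; return (d@EX).round(4),(d@EY).round(4)
E
python3 - <<'E'
from h import *
from plant import r
st=r.get_state();print(toolrows(st,W(-.105,-.245,.06),YAW),toolrows(st,W(-.105,-.194,.008),YAW))
E
```

```text
('shift', [0.514, -1.266, 0.347], 'turnz', np.float64(0.002), 'alpha', np.float64(3.032)) ('shift', [0.173, -1.266, 0.693], 'turnz', np.float64(0.002), 'alpha', np.float64(3.032))
```

```bash
python3 -m pendant '[1,0.25,-0.3,0,0,0,0, 1,0.5,-0.6,0,0,0,0, 1,0.51,-0.95,0,0,0,0, 1,0.51,-0.95,0,0,0,0]'
python3 -m pendant '[1,0,-0.32,0.2,0,0,0, 1,0,-0.32,0.45,0,0,0, 1,0,-0.32,0.69,0,0,0, 1,0,-0.32,0.69,0,0,0]'
python3 -m pendant '[1,-0.04,0,0,0,0,0, 1,-0.08,0,0,0,0,0, 1,-0.12,0,0,0,0,0, 1,-0.16,0,0,0,0,0, 1,-0.2,0,0,0,0,0, 1,-0.24,0,0,0,0,0, 1,-0.28,0,0,0,0,0, 1,-0.32,0,0,0,0,0, 1,-0.34,0,0,0,0,0, 1,-0.34,0,0,0,0,0]'
python3 - <<'E'
from h import *
from plant import r
st=r.get_state();print(st["tool_pos"],rp(st["tool_pos"]))
S=r.snapshot("scene")
q=quad(big(mask(S["img"],(290,190,430,270),orange)));print(q.round(1).tolist(),[rp(plane(S,p,.012)) for p in q])
E
```

```text
clock: 5.7
tool_pos: [0.4796, 0.0233, 0.1111]
eef_rot: [-0.667, 0.745, 0.0, 0.002]
contact_force: [1.5, 0.6, -0.5]
opening: 0.741
finger_force: 0.0
clock: 6.1
tool_pos: [0.5247, 0.0173, 0.0036]
eef_rot: [-0.666, 0.746, 0.0, -0.001]
contact_force: [-0.6, 0.1, 0.1]
opening: 1.002
finger_force: 0.0
clock: 7.1
tool_pos: [0.5321, 0.0504, 0.0085]
eef_rot: [-0.66, 0.751, -0.012, -0.009]
contact_force: [-1.4, -27.1, 16.4]
opening: 1.002
finger_force: 13.4
[0.53206947 0.05044436 0.00853998] (np.float64(-0.1035), np.float64(-0.2072))
[[404.9, 237.5], [340.0, 259.0], [365.0, 218.0], [378.0, 214.4]] [(np.float64(-0.0164), np.float64(-0.0117)), (np.float64(-0.0272), np.float64(-0.2265)), (np.float64(-0.1762), np.float64(-0.0357)), (np.float64(-0.1726), np.float64(0.0115))]
```

The near left corner is probably wedged on the left bar while the far left one is on the far bar. I'll back off and look.

```bash
python3 -m pendant '[1,0.1,0,0,0,0,0, 1,0.3,0,0,0,0,0, 1,0.3,0,-0.3,0,0,0, 1,0.5,0,-0.6,0,0,0, 1,0.5,0,-0.6,0,0,0]'
python3 - <<'E'
from h import *
from plant import r
T=r.snapshot("top");S=r.snapshot("scene")
for s,roi in((T,(215,195,350,330)),(S,(290,190,430,275))):
    q=quad(big(mask(s["img"],roi,orange)));print(q.round(1).tolist(),[rp(plane(s,p,.018)) for p in q])
cv2.imwrite("pics/t3.png",cv2.hconcat([cv2.resize(T["img"][195:325,205:305],(400,520)),cv2.resize(S["img"][190:280,330:430],(400,520))])[:,:,::-1])
E
```

```text
clock: 7.65
tool_pos: [0.5246, -0.0087, 0.1014]
eef_rot: [-0.665, 0.747, -0.004, 0.004]
contact_force: [0.3, 0.2, -1.3]
opening: 1.0
finger_force: 0.0
[[235.5, 212.0], [308.9, 229.0], [292.9, 294.9], [217.7, 276.9]] [(np.float64(-0.0126), np.float64(-0.0232)), (np.float64(-0.0377), np.float64(-0.2003)), (np.float64(-0.1953), np.float64(-0.1782)), (np.float64(-0.1697), np.float64(0.0002))]
[[405.0, 237.2], [349.1, 256.4], [322.8, 228.3], [378.4, 215.0]] [(np.float64(-0.01), np.float64(-0.0173)), (np.float64(-0.0161), np.float64(-0.2046)), (np.float64(-0.1865), np.float64(-0.1816)), (np.float64(-0.16), np.float64(0.0032))]
```

View pics/t3.png

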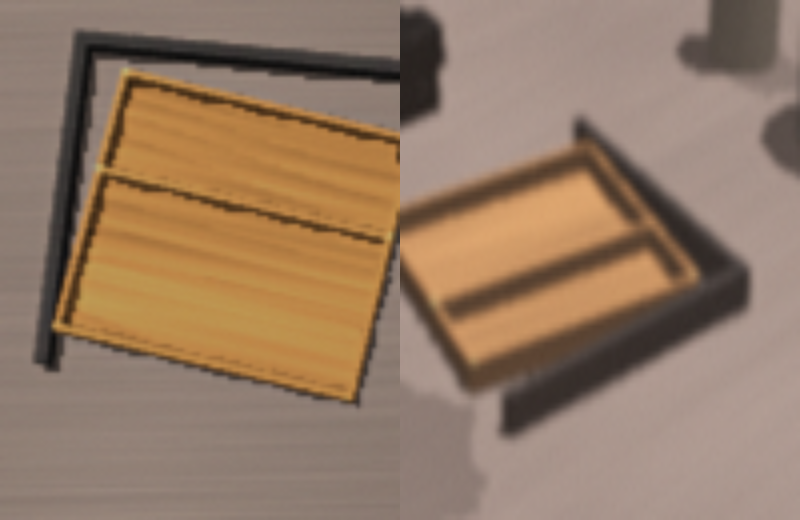

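Top view: near left corner (218,277) is against the left bar; the far left corner (236,212) is about 13 mm and 23 mm off the two bars, yaw off by about −0.15. A two-finger push on the near wall towards +x will turn it square.

Run:
```python
from h import *
from plant import r
st=r.get_state();print(toolrows(st,W(-.235,-.10,.008),YAW+np.pi/2))
```

```text
('shift', [-1.095, 0.868, 0.6], 'turnz', np.float64(1.0), 'alpha', np.float64(3.029))
```

```bash
python3 -m pendant '[1,-0.1,0.3,0,0,0,0.09, 1,-0.3,0.5,0,0,0,0.18, 1,-0.5,0.7,0,0,0,0.27, 1,-0.7,0.87,0,0,0,0.36, 1,-0.9,0.87,0,0,0,0.45, 1,-0.99,0.87,0,0,0,0.54, 1,-0.99,0.87,0,0,0,0.63, 1,-0.99,0.87,0,0,0,0.72, 1,-0.99,0.87,0,0,0,0.81, 1,-0.99,0.87,0,0,0,0.9, 1,-0.99,0.87,0,0,0,1, 1,-0.99,0.87,0,0,0,1]'
python3 - <<'E'
from h import *
from plant import r
st=r.get_state();print(st["q"].round(2),toolrows(st,W(-.235,-.10,.008),YAW+np.pi/2))
E
```

```text
clock: 8.95
tool_pos: [0.4087, 0.1571, 0.0959]
eef_rot: [0.055, 0.998, -0.0, 0.002]
contact_force: [0.0, -0.9, -1.3]
opening: 1.0
finger_force: 0.0
[-0.42  0.74 -0.09  2.24  0.35  0.17  0.63] ('shift', [-0.019, 0.1, 0.586], 'turnz', np.float64(0.002), 'alpha', np.float64(1.461))
```

```bash
python3 -m pendant '[1,-0.02,0.1,0.3,0,0,0, 1,-0.02,0.1,0.57,0,0,0, 1,-0.02,0.1,0.57,0,0,0, 1,-0.02,0.1,0.57,0,0,0]'
python3 -m pendant '[1,-0.08,0,0,0,0,0, 1,-0.14,0,0,0,0,0, 1,-0.19,0,0,0,0,0, 1,-0.24,0,0,0,0,0, 1,-0.29,0,0,0,0,0, 1,-0.33,0,0,0,0,0, 1,-0.37,0,0,0,0,0, 1,-0.41,0,0,0,0,0, 1,-0.45,0,0,0,0,0, 1,-0.48,0,0,0,0,0, 1,-0.48,0,0,0,0,0]'
python3 - <<'E'
from h import *
from plant import r
st=r.get_state();print(rp(st["tool_pos"]),toolrows(st,W(-.169,-.1,.008),YAW+np.pi/2))
S=r.snapshot("scene");q=quad(big(mask(S["img"],(290,190,430,275),orange)));print(q.round(1).tolist(),[rp(plane(S,p,.018)) for p in q])
E
```

```text
clock: 9.35
tool_pos: [0.4176, 0.1697, 0.0266]
eef_rot: [0.053, 0.999, -0.005, 0.001]
contact_force: [-0.1, -0.5, -0.4]
opening: 1.004
finger_force: 0.0
clock: 10.45
tool_pos: [0.4911, 0.1602, 0.0285]
eef_rot: [0.056, 0.998, -0.005, 0.003]
contact_force: [0.3, 0.2, 0.5]
opening: 0.997
finger_force: 0.0
(np.float64(-0.1565), np.float64(-0.1027)) ('shift', [0.084, 0.019, 0.136], 'turnz', np.float64(-0.0), 'alpha', np.float64(1.458))
[[405.1, 237.3], [348.5, 256.6], [325.4, 228.3], [378.3, 214.7]] [(np.float64(-0.0095), np.float64(-0.0174)), (np.float64(-0.0163), np.float64(-0.2063)), (np.float64(-0.1818), np.float64(-0.1755)), (np.float64(-0.1614), np.float64(0.0038))]
```

The arm could not get low enough so close in (z stayed at 27 mm), so the fingers passed over the wall and the tray is unmoved. Further out I'll push the far wall from inside the narrow compartment instead.

```bash
python3 -m pendant '[1,0,0,-0.15,0,0,0, 1,-0.3,-0.03,-0.15,0,0,0, 1,-0.6,-0.03,-0.15,0,0,0, 1,-0.67,-0.03,-0.15,0,0,0, 1,-0.67,-0.03,0,0,0,0, 1,-0.67,-0.03,0.08,0,0,0, 1,-0.67,-0.03,0.135,0,0,0, 1,-0.67,-0.03,0.135,0,0,0]'
python3 - <<'E'
from h import *
from plant import r
st=r.get_state();print(rp(st["tool_pos"]),toolrows(st,W(-.005,-.107,.008),YAW+np.pi/2))
E
```

```text
clock: 11.3
tool_pos: [0.5883, 0.1444, 0.0077]
eef_rot: [0.055, 0.998, -0.006, 0.001]
contact_force: [0.4, -1.3, -0.6]
opening: 1.0
finger_force: 0.0
(np.float64(-0.0582), np.float64(-0.1075)) ('shift', [-0.355, 0.003, -0.001], 'turnz', np.float64(0.001), 'alpha', np.float64(1.46))
```

```bash
python3 -m pendant '[1,-0.03,0,0,0,0,0, 1,-0.06,0,0,0,0,0, 1,-0.1,0,0,0,0,0, 1,-0.13,0,0,0,0,0, 1,-0.16,0,0,0,0,0, 1,-0.19,0,0,0,0,0, 1,-0.22,0,0,0,0,0, 1,-0.25,0,0,0,0,0, 1,-0.28,0,0,0,0,0, 1,-0.31,0,0,0,0,0, 1,-0.34,0,0,0,0,0, 1,-0.36,0,0,0,0,0]'
python3 - <<'E'
from h import *
from plant import r
st=r.get_state();print(rp(st["tool_pos"]),toolrows(st,W(-.005,-.107,.008),YAW+np.pi/2))
S=r.snapshot("scene");q=quad(big(mask(S["img"],(290,190,430,275),orange)));print(q.round(1).tolist(),[rp(plane(S,p,.018)) for p in q])
E
```

```text
clock: 12.5
tool_pos: [0.6346, 0.1401, 0.009]
eef_rot: [0.056, 0.998, -0.006, -0.006]
contact_force: [-25.2, 2.7, 19.3]
opening: 1.004
finger_force: 12.4
(np.float64(-0.0117), np.float64(-0.1066)) ('shift', [-0.045, -0.003, 0.006], 'turnz', np.float64(0.001), 'alpha', np.float64(1.46))
[[323.7, 234.4], [347.7, 227.2], [362.2, 252.9], [351.9, 256.6]] [(np.float64(-0.1541), np.float64(-0.1983)), (np.float64(-0.1499), np.float64(-0.1178)), (np.float64(-0.011), np.float64(-0.1655)), (np.float64(-0.0115), np.float64(-0.1988))]
```

The far wall is flush on the far bar (TCP at −11.7 mm, 25 N). Next, push the left wall from inside the wide compartment.

```bash
python3 -m pendant '[1,0.07,0,0,0,0,0, 1,0.07,0,-0.2,0,0,0, 1,0.3,0,-0.25,0,0,0, 1,0.53,0,-0.25,0,0,0, 1,0.53,0,-0.25,0,0,0, 1,0.53,0,-0.1,0,0,0, 1,0.53,0,0.0,0,0,0, 1,0.53,0,0.0,0,0,0]'
python3 - <<'E'
from h import *
from plant import r
st=r.get_state();print(rp(st["tool_pos"]),toolrows(st,W(-.085,-.058,.008),YAW+np.pi/2))
E
```

```text
clock: 13.35
tool_pos: [0.5641, 0.1463, 0.0067]
eef_rot: [0.056, 0.998, -0.006, 0.002]
contact_force: [-0.1, -0.0, 0.4]
opening: 1.0
finger_force: 0.0
(np.float64(-0.0825), np.float64(-0.1083)) ('shift', [0.017, 0.335, -0.013], 'turnz', np.float64(0.0), 'alpha', np.float64(1.459))
```

```bash
python3 -m pendant '[1,0,0.04,-0.01,0,0,0, 1,0,0.08,-0.01,0,0,0, 1,0,0.12,-0.01,0,0,0, 1,0,0.15,-0.01,0,0,0, 1,0,0.18,-0.01,0,0,0, 1,0,0.21,-0.01,0,0,0, 1,0,0.24,-0.01,0,0,0, 1,0,0.27,-0.01,0,0,0, 1,0,0.3,-0.01,0,0,0, 1,0,0.32,-0.01,0,0,0, 1,0,0.34,-0.01,0,0,0, 1,0,0.35,-0.01,0,0,0]'
python3 - <<'E'
from h import *
from plant import r
st=r.get_state();print(rp(st["tool_pos"]))
S=r.snapshot("scene");q=quad(big(mask(S["img"],(290,190,430,275),orange)));print(q.round(1).tolist(),[rp(plane(S,p,.018)) for p in q])
E
```

```text
clock: 14.55
tool_pos: [0.5699, 0.1925, 0.0099]
eef_rot: [0.058, 0.998, -0.011, 0.002]
contact_force: [-3.1, -13.6, 12.7]
opening: 0.999
finger_force: 7.6
(np.float64(-0.0819), np.float64(-0.0618))
[[411.4, 235.8], [357.8, 255.6], [332.8, 234.4], [377.1, 215.8]] [(np.float64(-0.0056), np.float64(0.0025)), (np.float64(-0.0062), np.float64(-0.1832)), (np.float64(-0.1391), np.float64(-0.1769)), (np.float64(-0.158), np.float64(-0.0033))]
```

```bash
python3 -m pendant '[1,0,-0.04,0,0,0,0, 1,-0.03,-0.08,0,0,0,0, 1,-0.06,-0.12,0,0,0,0, 1,-0.09,-0.12,0,0,0,0, 1,-0.11,-0.12,0,0,0,0, 1,-0.12,-0.12,0,0,0,0, 1,-0.12,-0.12,0,0,0,0]'
python3 -c "
from h import *
from plant import r
print(rp(r.get_state()['tool_pos']))"
python3 -m pendant '[1,0.06,0,0,0,0,0, 1,0.14,0,0,0,0,0, 1,0.14,0,-0.3,0,0,0, 1,0.14,-0.3,-0.6,0,0,0, 1,0.14,-0.6,-0.6,0,0,0, 1,0.14,-0.9,-0.6,0,0,0, 1,0.14,-0.9,-0.6,0,0,0]'
python3 - <<'E'
from h import *
from plant import r
T=r.snapshot("top");S=r.snapshot("scene");np.savez("top2.npz",**T);np.savez("scene2.npz",**S)
for s,roi in((T,(215,195,350,330)),(S,(290,190,430,275))):
    q=quad(big(mask(s["img"],roi,orange)));print(q.round(1).tolist(),[rp(plane(s,p,.018)) for p in q])
cv2.imwrite("pics/t4.png",cv2.hconcat([cv2.resize(T["img"][195:325,205:305],(400,520),interpolation=cv2.INTER_CUBIC),cv2.resize(S["img"][190:280,330:430],(400,520),interpolation=cv2.INTER_CUBIC)])[:,:,::-1])
st=r.get_state();print(st["tool_pos"],toolrows(st,[.4355,-.30,.1]))
E
```

```text
clock: 15.3
tool_pos: [0.5787, 0.1798, 0.0095]
eef_rot: [0.056, 0.998, -0.007, -0.004]
contact_force: [-16.0, -0.7, 12.5]
opening: 1.003
finger_force: 7.9
(np.float64(-0.0717), np.float64(-0.0735))
clock: 16.0
tool_pos: [0.5494, 0.0381, 0.1009]
eef_rot: [0.062, 0.998, -0.01, 0.002]
contact_force: [0.5, -1.0, 0.5]
opening: 1.001
finger_force: 0.0
[[226.7, 206.2], [320.9, 214.5], [263.1, 277.1], [218.5, 273.0]] [(np.float64(-0.0006), np.float64(-0.0008)), (np.float64(-0.0004), np.float64(-0.2255)), (np.float64(-0.1606), np.float64(-0.1051)), (np.float64(-0.1605), np.float64(-0.0006))]
[[411.5, 236.0], [358.0, 255.3], [329.7, 232.7], [380.1, 216.0]] [(np.float64(-0.0047), np.float64(0.0023)), (np.float64(-0.0072), np.float64(-0.1818)), (np.float64(-0.1524), np.float64(-0.179)), (np.float64(-0.1516), np.float64(0.0035))]
[0.5504572  0.04695244 0.10126988] ('shift', [0.495, -2.386, 0.029], 'turnz', 0.0, 'alpha', np.float64(1.455))
```

View pics/t4.png

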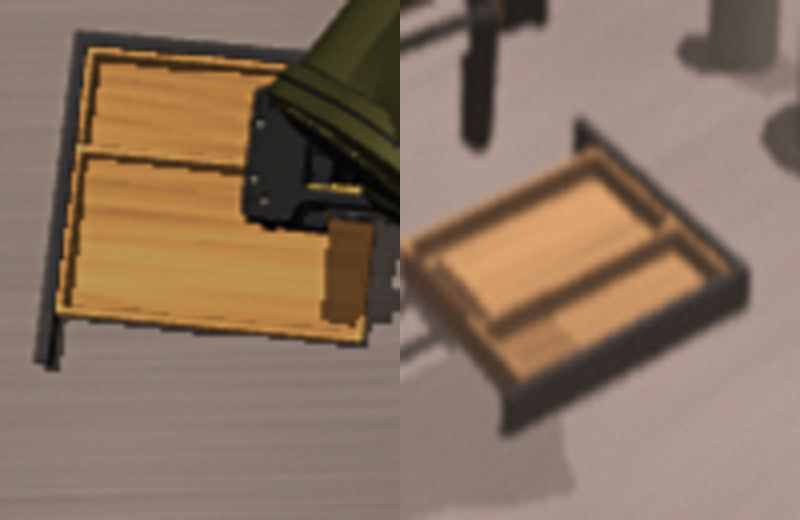

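The tray sits flush: top-view corners are within 1 mm of both bars, no gap visible in either view. Next, the dipper.

```bash
python3 -m pendant '[1,0.1,-0.3,0,0,0,0.09, 1,0.2,-0.6,0,0,0,0.18, 1,0.3,-0.9,0,0,0,0.27, 1,0.4,-1,0,0,0,0.36, 1,0.5,-1,0,0,0,0.45, 1,0.5,-1,0,0,0,0.5, 1,0.5,-1,0,0,0,0.5]'
python3 - <<'E'
from h import *
from plant import r
st=r.get_state();print(st["q"].round(2),toolrows(st,[.4349,-.2952,.05],-.044))
E
```

```text
clock: 16.8
tool_pos: [0.4596, -0.09, 0.1023]
eef_rot: [0.432, 0.902, -0.003, 0.005]
contact_force: [0.5, -0.6, 0.1]
opening: 1.0
finger_force: 0.0
[ 0.27  0.75 -0.29  2.15  0.68  0.33  0.08] ('shift', [-0.96, -0.985, 0.361], 'turnz', np.float64(0.459), 'alpha', np.float64(0.677))
```

```bash
python3 -m pendant '[1,-0.2,-0.2,0,0,0,0.09, 1,-0.4,-0.4,0,0,0,0.18, 1,-0.6,-0.6,0,0,0,0.27, 1,-0.8,-0.8,0.1,0,0,0.36, 1,-0.95,-0.98,0.2,0,0,0.459, 1,-0.96,-0.985,0.36,0,0,0.459, 1,-0.96,-0.985,0.36,0,0,0.459]'
python3 - <<'E'
from h import *
from plant import r
st=r.get_state();print(st["q"].round(2),toolrows(st,[.4349,-.2952,.004],-.044))
E
```

```text
clock: 17.5
tool_pos: [0.433, -0.2967, 0.0481]
eef_rot: [0.723, 0.691, -0.002, 0.004]
contact_force: [-0.6, 0.7, -0.1]
opening: 1.002
finger_force: 0.0
[ 0.61  0.88 -0.18  2.    0.5   0.3  -0.02] ('shift', [0.013, 0.011, 0.294], 'turnz', np.float64(-0.001), 'alpha', np.float64(-0.046))
```

```bash
python3 -m pendant '[0.6,0.013,0.011,0.15,0,0,0, 0.4,0.013,0.011,0.28,0,0,0, 0.4,0.013,0.011,0.29,0,0,0, 0.4,0.013,0.011,0.29,0,0,0]'
python3 -m pendant '[0,0,0,0,0,0,0, 0,0,0,0,0,0,0, 0,0,0,0,0,0,0, 0,0,0,0,0,0,0, 0,0,0,0,0,0,0]' 15
python3 -m pendant '[0,0,0,-0.1,0,0,0, 0,0,0,-0.3,0,0,0, 0,0,0,-0.6,0,0,0, 0,0,0,-0.6,0,0,0]'
python3 - <<'E'
from h import *
from plant import r
st=r.get_state();print(st["q"].round(2),toolrows(st,W(-.032,-.08,.06),YAW))
T=r.snapshot("top");S=r.snapshot("scene")
for s,roi in((T,(400,230,510,330)),(S,(160,220,270,300))):
    m=mask(s["img"],roi,orange);ys,xs=np.nonzero(m);print(xs.min(),xs.max(),ys.min(),ys.max())
cv2.imwrite("pics/d1.png",cv2.resize(S["img"][210:310,150:270],(720,600))[:,:,::-1])
E
```

```text
clock: 17.9
tool_pos: [0.4361, -0.2943, 0.0073]
eef_rot: [0.722, 0.691, -0.001, 0.005]
contact_force: [0.1, -0.6, -0.1]
opening: 0.663
finger_force: 0.0
clock: 18.4
tool_pos: [0.4351, -0.2959, 0.0071]
eef_rot: [0.724, 0.69, -0.002, 0.006]
contact_force: [-0.5, -0.2, -0.5]
opening: 0.208
finger_force: 0.0
clock: 18.8
tool_pos: [0.4371, -0.2962, 0.1012]
eef_rot: [0.724, 0.69, -0.001, 0.009]
contact_force: [0.3, -0.9, -0.1]
opening: 0.005
finger_force: 0.0
[ 0.65  0.78 -0.25  1.99  0.47  0.41 -0.  ] ('shift', [3.158, 1.048, 0.244], 'turnz', np.float64(0.041), 'alpha', np.float64(-0.048))
435 468 274 299
170 224 226 290
```

View pics/d1.png

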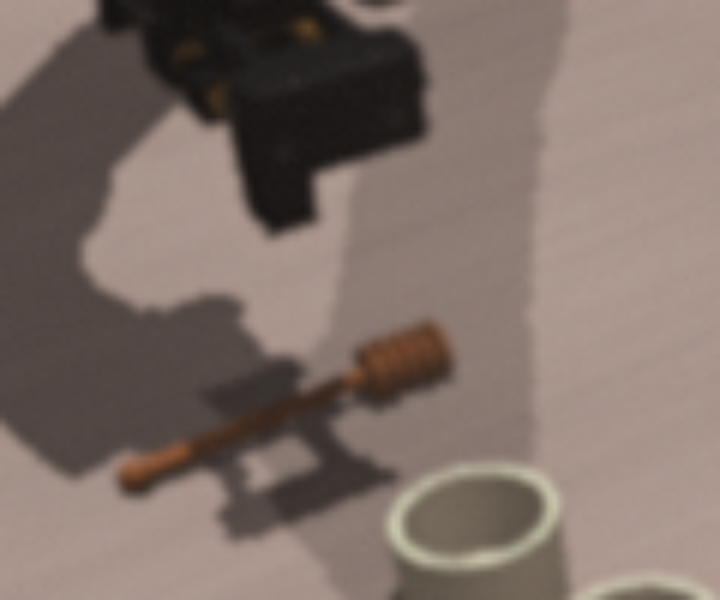

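The fingers had not finished closing before the lift; the dipper lies undisturbed (head at crop 405,360). Repeat with longer closing.

```bash
python3 -m pendant '[0.35,-0.01,-0.01,0,0,0,0, 0.35,-0.01,-0.01,0,0,0,0, 0.35,-0.01,-0.01,0.1,0,0,0, 0.35,-0.01,-0.01,0.3,0,0,0, 0.35,-0.01,-0.01,0.6,0,0,0, 0.35,-0.01,-0.01,0.64,0,0,0, 0.35,-0.01,-0.01,0.64,0,0,0]'
python3 -m pendant '[0,0,0,0,0,0,0, 0,0,0,0,0,0,0, 0,0,0,0,0,0,0, 0,0,0,0,0,0,0, 0,0,0,0,0,0,0, 0,0,0,0,0,0,0, 0,0,0,0,0,0,0]' 15
python3 -c "
from plant import r
st=r.get_state();print(st['finger_force'],st['opening'])"
```

```text
clock: 19.6
tool_pos: [0.4348, -0.2979, 0.0006]
eef_rot: [0.723, 0.69, -0.002, 0.007]
contact_force: [2.7, -2.0, 4.3]
opening: 0.35
finger_force: 2.3
clock: 20.3
tool_pos: [0.432, -0.2973, 0.0005]
eef_rot: [0.724, 0.69, -0.003, 0.004]
contact_force: [-1.9, -0.7, 7.3]
opening: 0.095
finger_force: 15.9
15.860478726026486 0.09494012118163345
```

```bash
python3 -m pendant '[0,0,0,-0.1,0,0,0, 0,0,0,-0.3,0,0,0, 0,0,0,-0.6,0,0,0, 0,0,0,-0.6,0,0,0]'
python3 - <<'E'
from h import *
from plant import r
st=r.get_state();print(st["finger_force"],toolrows(st,W(-.032,-.0765,.06),YAW))
E
```

```text
clock: 20.7
tool_pos: [0.435, -0.2973, 0.0941]
eef_rot: [0.724, 0.69, -0.001, 0.008]
contact_force: [-0.3, -0.2, -0.2]
opening: 0.092
finger_force: 14.9
14.901855289936066 ('shift', [3.188, 1.066, 0.198], 'turnz', np.float64(0.041), 'alpha', np.float64(-0.048))
```

```bash
python3 -m pendant '[0,0.3,0,0,0,0,0, 0,0.6,0,0,0,0,0, 0,0.9,0.1,0,0,0,0, 0,1,0.2,0,0,0,0, 0,1,0.2,0,0,0,0]'
python3 -m pendant '[0,0.25,0.1,0,0,0,0, 0,0.5,0.2,0,0,0,0, 0,0.8,0.3,0,0,0,0.02, 0,1,0.4,0,0,0,0.041, 0,1,0.4,0,0,0,0.041]'
python3 -m pendant '[0,0.25,0.1,0,0,0,0, 0,0.5,0.2,0,0,0,0, 0,0.8,0.3,0,0,0,0, 0,1,0.4,0,0,0,0, 0,1,0.4,0,0,0,0]'
python3 - <<'E'
from h import *
from plant import r
st=r.get_state();print(st["finger_force"],toolrows(st,W(-.032,-.0765,.0045),YAW))
T=r.snapshot("top");S=r.snapshot("scene")
cv2.imwrite("pics/d2.png",cv2.hconcat([cv2.resize(T["img"][195:325,205:305],(400,520),interpolation=cv2.INTER_CUBIC),cv2.resize(S["img"][190:280,330:430],(400,520),interpolation=cv2.INTER_CUBIC)])[:,:,::-1])
E
```

```text
clock: 21.2
tool_pos: [0.4725, -0.1439, 0.0884]
eef_rot: [0.721, 0.693, -0.001, 0.005]
contact_force: [-0.0, -0.2, -0.6]
opening: 0.094
finger_force: 14.9
clock: 21.7
tool_pos: [0.5392, 0.0038, 0.0873]
eef_rot: [0.744, 0.668, 0.0, 0.005]
contact_force: [0.5, -0.3, 0.8]
opening: 0.094
finger_force: 14.9
clock: 22.2
tool_pos: [0.6151, 0.1453, 0.086]
eef_rot: [0.744, 0.668, -0.0, 0.005]
contact_force: [-0.6, -0.2, -0.9]
opening: 0.094
finger_force: 14.9
14.897774755954742 ('shift', [0.185, -0.005, 0.542], 'turnz', np.float64(0.003), 'alpha', np.float64(-0.108))
```

```bash
python3 -m pendant '[0,0.1,0,0,0,0,0, 0,0.185,0,0.1,0,0,0, 0,0.185,0,0.3,0,0,0, 0,0.185,0,0.42,0,0,0, 0,0.185,0,0.42,0,0,0]'
python3 -c "
from h import *
from plant import r
st=r.get_state();print(rp(st['tool_pos']),toolrows(st,W(-.032,-.0765,.0045),YAW))"
```

```text
clock: 22.8
tool_pos: [0.6142, 0.1673, 0.0202]
eef_rot: [0.745, 0.667, -0.005, 0.004]
contact_force: [-0.3, -0.3, 0.2]
opening: 0.093
finger_force: 14.9
(np.float64(-0.035), np.float64(-0.0819)) ('shift', [0.037, 0.02, 0.104], 'turnz', np.float64(0.001), 'alpha', np.float64(-0.112))
```

```bash
python3 -m pendant '[0,0.02,0.015,0.03,0,0,0, 0,0.02,0.015,0.06,0,0,0, 0,0.02,0.015,0.09,0,0,0, 0,0.02,0.015,0.1,0,0,0, 0,0.02,0.015,0.1,0,0,0]'
python3 -m pendant '[0.17,0,0,0,0,0,0, 0.17,0,0,0,0,0,0, 0.17,0,0,0,0,0,0]'
python3 -m pendant '[0.17,0,0,-0.08,0,0,0, 0.17,0,0,-0.2,0,0,0, 0.17,0,0,-0.5,0,0,0, 0.17,0,0,-0.8,0,0,0, 0.17,-0.3,0,-0.8,0,0,0, 0.5,-0.6,-0.2,-0.8,0,0,0, 1,-0.9,-0.4,-0.8,0,0,0, 1,-0.95,-0.4,-0.8,0,0,0]'
python3 - <<'E'
from h import *
from plant import r
T=r.snapshot("top");S=r.snapshot("scene");np.savez("top3.npz",**T);np.savez("scene3.npz",**S)
red=lambda h:(h[...,0]<12)&(h[...,1]>110)&(h[...,2]>40)
for s,roi,z in((T,(222,202,320,250),.012),(S,(340,210,420,262),.015)):
    m=mask(s["img"],roi,red);c=big(m);(a,b),(w,h),g=cv2.minAreaRect(c)
    p=cv2.boxPoints(cv2.minAreaRect(c));print(cv2.contourArea(c),p.round(1).tolist(),[rp(plane(s,x,z)) for x in p])
P=np.load("top2.npz")["img"]
st=r.get_state();print(st["tool_pos"],st["q"].round(2),toolrows(st,[.592,-.301,.1],np.pi/2))
for p in((234,219),(245,220),(260,222),(290,225)):print(p,T["img"][p[1],p[0]],P[p[1],p[0]])
E
```

```text
clock: 23.3
tool_pos: [0.6196, 0.1708, 0.0088]
eef_rot: [0.746, 0.666, -0.002, 0.006]
contact_force: [0.5, 0.3, 0.3]
opening: 0.092
finger_force: 14.9
clock: 23.6
tool_pos: [0.6198, 0.1709, 0.009]
eef_rot: [0.746, 0.666, -0.002, 0.006]
contact_force: [-0.7, 0.0, 0.3]
opening: 0.172
finger_force: 0.0
clock: 24.4
tool_pos: [0.5391, 0.0317, 0.1313]
eef_rot: [0.747, 0.665, -0.005, 0.006]
contact_force: [-0.7, -0.3, -0.5]
opening: 0.414
finger_force: 0.0
0.0 [[234.0, 217.0], [234.0, 217.0], [234.0, 217.0], [234.0, 217.0]] [(np.float64(-0.0238), np.float64(-0.0201)), (np.float64(-0.0238), np.float64(-0.0201)), (np.float64(-0.0238), np.float64(-0.0201)), (np.float64(-0.0238), np.float64(-0.0201))]
119.5 [[357.79998779296875, 246.10000610351562], [402.29998779296875, 229.39999389648438], [405.1000061035156, 236.8000030517578], [360.6000061035156, 253.5]] [(np.float64(-0.0502), np.float64(-0.1521)), (np.float64(-0.0528), np.float64(0.0087)), (np.float64(-0.0151), np.float64(-0.0124)), (np.float64(-0.0145), np.float64(-0.1682))]
[0.54310624 0.03428276 0.13130363] [-0.06  0.74 -0.16  1.91  0.25  0.5  -0.51] ('shift', [-2.18, 0.581, 0.239], 'turnz', np.float64(0.926), 'alpha', np.float64(-0.116))
(234, 219) [63 34 15] [178 124  66]
(245, 220) [111  61  25] [187 131  70]
(260, 222) [124  68  29] [182 127  67]
(290, 225) [75 70 38] [65 60 32]
```

```bash
python3 -m pendant '[1,-0.3,0.1,0,0,0,0.09, 1,-0.6,0.2,0,0,0,0.18, 1,-0.9,0.3,0,0,0,0.27, 1,-1,0.4,0,0,0,0.36, 1,-1,0.5,0,0,0,0.45, 1,-1,0.58,0,0,0,0.54, 1,-1,0.58,0,0,0,0.63, 1,-1,0.58,0,0,0,0.72, 1,-1,0.58,0,0,0,0.81, 1,-1,0.58,0,0,0,0.926, 1,-1,0.58,0,0,0,0.926, 1,-1,0.58,0,0,0,0.926]'
python3 - <<'E'
from h import *
from plant import r
T=dict(np.load("top0.npz"));S=dict(np.load("scene0.npz"))
for q in((229,295.5),(229.5,296)):print(tri(T,(461,226),S,q))
st=r.get_state();print(st["tool_pos"],st["q"].round(2),toolrows(st,[.592,-.301,.1],np.pi/2))
E
```

```text
clock: 25.7
tool_pos: [0.6149, -0.1196, 0.1322]
eef_rot: [1.0, 0.005, 0.003, 0.005]
contact_force: [-0.2, 0.6, 0.9]
opening: 0.998
finger_force: 0.0
(array([ 0.59355638, -0.30086974,  0.04356048]), np.float64(0.0028456572281225054))
(array([ 0.5940513 , -0.30067637,  0.04230613]), np.float64(0.003977420416959484))
[ 0.61488299 -0.11959643  0.13219492] [ 0.01  0.83  0.19  1.67 -0.21  0.65 -1.25] ('shift', [-0.165, 1.206, 0.226], 'turnz', np.float64(0.006), 'alpha', np.float64(-1.561))
```

```bash
python3 -m pendant '[1,-0.05,0.3,0,0,0,0, 1,-0.1,0.6,0,0,0,0, 1,-0.15,0.95,0,0,0,0, 1,-0.15,0.95,0,0,0,0]'
python3 -m pendant '[1,0,0.25,0,0,0,0, 1,0,0.25,0,0,0,0.006, 1,0,0.25,0.2,0,0,0.006, 1,0,0.25,0.2,0,0,0.006]'
python3 -c "
from h import *
from plant import r
st=r.get_state();print(toolrows(st,[.5925,-.301,.012],np.pi/2))"
```

```text
clock: 26.1
tool_pos: [0.589, -0.2745, 0.1343]
eef_rot: [1.0, -0.002, 0.003, 0.009]
contact_force: [-0.2, -0.5, -0.0]
opening: 0.999
finger_force: 0.0
clock: 26.5
tool_pos: [0.59, -0.2998, 0.1007]
eef_rot: [1.0, -0.001, -0.0, 0.003]
contact_force: [-0.9, 0.5, -0.5]
opening: 1.002
finger_force: 0.0
('shift', [0.017, 0.004, 0.591], 'turnz', np.float64(-0.002), 'alpha', np.float64(-1.574))
```

```bash
python3 -m pendant '[1,0.015,0,0.25,0,0,0, 1,0.015,0,0.45,0,0,0, 1,0.015,0,0.58,0,0,0, 1,0.015,0,0.585,0,0,0, 1,0.015,0,0.585,0,0,0]'
python3 -m pendant '[0.5,0,0,0,0,0,0, 0.5,0,0,0,0,0,0, 0.5,0,0,0,0,0,0, 0.5,0,0,0,0,0,0, 0.5,0,0,0,0,0,0, 0.5,0,0,0,0,0,0]' 15
python3 -c "
from h import *
from plant import r
st=r.get_state();print(st['tool_pos'],st['opening'],st['finger_force'])"
```

```text
clock: 27.0
tool_pos: [0.5949, -0.3029, 0.0167]
eef_rot: [1.0, -0.002, 0.003, 0.006]
contact_force: [0.8, -0.5, 0.3]
opening: 0.995
finger_force: 0.0
clock: 27.6
tool_pos: [0.5949, -0.3031, 0.017]
eef_rot: [1.0, -0.002, 0.003, 0.006]
contact_force: [0.0, 1.1, 6.0]
opening: 0.722
finger_force: 15.0
[ 0.59490945 -0.30309968  0.01696449] 0.7224488121882997 14.969182177155744
```

```bash
python3 -m pendant '[0.5,0,0,-0.08,0,0,0, 0.5,0,0,-0.25,0,0,0, 0.5,0,0,-0.5,0,0,0, 0.5,0,0,-0.55,0,0,0]'
python3 -c "
from h import *
from plant import r
st=r.get_state();print(st['finger_force'],toolrows(st,W(-.11,-.09,.06),YAW+np.pi/2))"
```

```text
clock: 28.0
tool_pos: [0.5961, -0.3034, 0.1027]
eef_rot: [1.0, -0.003, 0.005, 0.007]
contact_force: [1.0, -0.6, -1.5]
opening: 0.72
finger_force: 15.0
14.996422648255248 ('shift', [-0.402, -3.142, 0.236], 'turnz', np.float64(0.068), 'alpha', np.float64(-1.576))
```

```bash
python3 -m pendant '[0.5,0,-0.2,0,0,0,0, 0.5,-0.03,-0.45,0,0,0,0, 0.5,-0.1,-0.7,0,0,0,0.03, 0.5,-0.13,-0.9,0,0,0,0.068, 0.5,-0.13,-1,0,0,0,0.068]'
python3 -m pendant '[0.5,0,-0.25,0,0,0,0, 0.5,0,-0.5,0,0,0,0, 0.5,0,-0.75,0,0,0,0, 0.5,0,-0.95,0,0,0,0, 0.5,0,-1,0,0,0,0]'
python3 -m pendant '[0.5,0,-0.25,0,0,0,0, 0.5,0,-0.5,0,0,0,0, 0.5,0,-0.75,0,0,0,0, 0.5,0,-0.95,0,0,0,0, 0.5,0,-1,0,0,0,0, 0.5,0,-1,0,0,0,0]'
python3 -c "
from h import *
from plant import r
st=r.get_state();print(st['finger_force'],toolrows(st,W(-.11,-.09,.02),YAW+np.pi/2))"
```

```text
clock: 28.5
tool_pos: [0.574, -0.1477, 0.096]
eef_rot: [0.999, -0.054, 0.001, 0.004]
contact_force: [-0.0, 1.1, -1.2]
opening: 0.722
finger_force: 15.0
clock: 29.0
tool_pos: [0.5928, 0.002, 0.0946]
eef_rot: [0.999, -0.052, 0.003, 0.004]
contact_force: [0.0, 0.6, -1.4]
opening: 0.717
finger_force: 15.0
clock: 29.6
tool_pos: [0.6091, 0.1462, 0.0934]
eef_rot: [0.998, -0.055, 0.003, 0.006]
contact_force: [0.3, -0.2, -2.4]
opening: 0.718
finger_force: 15.0
14.996526323448052 ('shift', [-0.485, -0.096, 0.485], 'turnz', np.float64(0.002), 'alpha', np.float64(-1.681))
```

```bash
python3 -m pendant '[0.5,-0.2,-0.05,0,0,0,0, 0.5,-0.4,-0.1,0,0,0,0, 0.5,-0.485,-0.1,0.1,0,0,0, 0.5,-0.485,-0.1,0.25,0,0,0, 0.5,-0.485,-0.1,0.35,0,0,0, 0.5,-0.485,-0.1,0.4,0,0,0, 0.5,-0.485,-0.1,0.4,0,0,0]'
python3 -c "
from h import *
from plant import r
st=r.get_state();print(st['finger_force'],rp(st['tool_pos']),toolrows(st,W(-.11,-.09,.02),YAW+np.pi/2))"
```

```text
clock: 30.3
tool_pos: [0.5385, 0.1668, 0.0323]
eef_rot: [0.998, -0.057, 0.002, 0.006]
contact_force: [0.6, -0.2, -1.1]
opening: 0.722
finger_force: 15.0
14.99658072112652 (np.float64(-0.1102), np.float64(-0.0909)) ('shift', [0.001, -0.007, 0.082], 'turnz', np.float64(-0.001), 'alpha', np.float64(-1.685))
```

Lower gently in small steps until the force shows contact.

```bash
python3 -m pendant '[0.5,0,0,0.02,0,0,0, 0.5,0,0,0.04,0,0,0, 0.5,0,0,0.055,0,0,0, 0.5,0,0,0.065,0,0,0, 0.5,0,0,0.075,0,0,0, 0.5,0,0,0.075,0,0,0]'
python3 -m pendant '[0.5,0,0,0.005,0,0,0, 0.5,0,0,0.01,0,0,0, 0.5,0,0,0.01,0,0,0]'
```

```text
clock: 30.9
tool_pos: [0.5383, 0.1686, 0.0218]
eef_rot: [0.998, -0.056, 0.003, 0.005]
contact_force: [-1.4, -0.7, -2.4]
opening: 0.719
finger_force: 15.0
clock: 31.2
tool_pos: [0.5384, 0.1685, 0.0203]
eef_rot: [0.998, -0.056, 0.003, 0.005]
contact_force: [-0.6, 0.6, -2.4]
opening: 0.72
finger_force: 15.0
```

```bash
python3 -m pendant '[0.5,0,0,0.007,0,0,0, 0.5,0,0,0.014,0,0,0, 0.5,0,0,0.014,0,0,0]'
python3 -m pendant '[0.5,0,0,0.007,0,0,0, 0.5,0,0,0.014,0,0,0, 0.5,0,0,0.014,0,0,0]'
```

```text
clock: 31.5
tool_pos: [0.5385, 0.1685, 0.0198]
eef_rot: [0.998, -0.056, 0.003, 0.005]
contact_force: [-2.7, -0.2, 13.2]
opening: 0.719
finger_force: 14.9
clock: 31.8
tool_pos: [0.5388, 0.1685, 0.0187]
eef_rot: [0.998, -0.056, 0.003, 0.005]
contact_force: [-4.7, -0.6, 21.2]
opening: 0.717
finger_force: 14.9
```

```bash
python3 -m pendant '[0.5,0,0,-0.01,0,0,0, 0.5,0,0,-0.015,0,0,0, 0.8,0,0,-0.015,0,0,0, 1,0,0,-0.015,0,0,0, 1,0,0,-0.015,0,0,0, 1,0,0,-0.015,0,0,0]'
python3 -m pendant '[1,0,0,-0.1,0,0,0, 1,0,0,-0.3,0,0,0, 1,0,0,-0.6,0,0,0, 1,0,0,-0.9,0,0,0, 1,-0.3,0.3,-0.9,0,0,0, 1,-0.6,0.6,-0.9,0,0,0, 1,-0.6,0.9,-0.9,0,0,0, 1,-0.6,1,-0.9,0,0,0]'
python3 -m pendant '[1,0,0.3,0,0,0,0, 1,0,0.6,0,0,0,0, 1,0,0.9,0,0,0,0, 1,0,0.9,0,0,0,0, 1,0,0.9,0,0,0,0]'
python3 - <<'E'
from h import *
from plant import r
T=r.snapshot("top");S=r.snapshot("scene")
for s,roi in((T,(215,195,350,330)),(S,(290,190,430,275))):
    q=quad(big(mask(s["img"],roi,orange)));print(q.round(1).tolist(),[rp(plane(s,p,.018)) for p in q])
cv2.imwrite("pics/f1.png",cv2.hconcat([cv2.resize(T["img"][195:305,205:305],(400,520),interpolation=cv2.INTER_CUBIC),cv2.resize(S["img"][190:280,330:430],(400,520),interpolation=cv2.INTER_CUBIC)])[:,:,::-1])
E
```

```text
clock: 32.4
tool_pos: [0.5383, 0.1684, 0.0181]
eef_rot: [0.998, -0.056, 0.003, 0.005]
contact_force: [0.4, -0.2, -0.3]
opening: 0.998
finger_force: 0.0
clock: 33.2
tool_pos: [0.4286, 0.0286, 0.1556]
eef_rot: [0.998, -0.057, 0.002, 0.006]
contact_force: [0.9, -0.4, 0.1]
opening: 1.002
finger_force: 0.0
clock: 33.7
tool_pos: [0.4164, -0.1045, 0.1565]
eef_rot: [0.998, -0.058, 0.003, 0.005]
contact_force: [-0.1, 0.9, -0.8]
opening: 1.001
finger_force: 0.0
[[226.6, 206.2], [301.9, 213.1], [295.2, 280.1], [218.7, 273.0]] [(np.float64(-0.0006), np.float64(-0.0007)), (np.float64(-0.0009), np.float64(-0.1802)), (np.float64(-0.1607), np.float64(-0.1801)), (np.float64(-0.1603), np.float64(-0.0011))]
[[409.2, 234.5], [358.7, 255.7], [330.1, 232.9], [380.5, 216.3]] [(np.float64(-0.0149), np.float64(0.0024)), (np.float64(-0.0048), np.float64(-0.1814)), (np.float64(-0.1511), np.float64(-0.1787)), (np.float64(-0.149), np.float64(0.0031))]
```

View pics/f1.png

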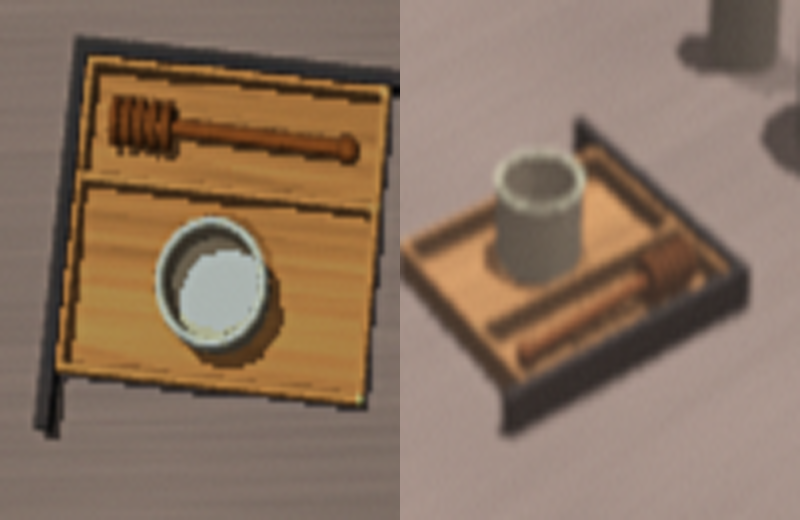

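The tray is flush (all four corners within about 1 mm in the top view). The dipper lies in the narrow compartment, head at crop (145,125), and the ramekin stands upright in the wide one at (212,283). Nothing is touching, so I'm handing in.

```bash
python3 -c "
from plant import r
print(r.finish_job())"
```

```text
the job is handed in; nothing more can be done
None
```

The job is handed in at about 34 s: the last pictures show the tray within about 1 mm of both bars, the dipper in the narrow compartment, and the ramekin upright in the wide one, set down under force contact.

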